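# Peel the top tray off the clinging stack and hold it over the light panel

### The job

Take the top tray by its pull tab and peel it off the nested stack: raise the tab's corner first while the opposite corner stays down in the stack, until the sprung clips have let go, and leave the rest of the stack where it stands. Then hold the tray up for inspection, about level and the right way up, centred over the light panel with roughly 10 to 15 cm of air beneath it, and finish while still holding it there at rest. Leave the other things on the table alone.

Things in the scene. Friction and masses are not known exactly. Their poses are not given: they have to be found in the camera images.
- tray_center (a point): Centre of the loose top tray, 10 mm above its underside. White formed tray, about 0.12 kg: well 150 x 110 mm, 20 mm deep, with a flat rim 180 mm (tray x) by 140 mm (tray y), 4 mm thick, its upper face 10 mm above this point. Tray z is up. At the start it lies nested in the stack, axes along the stack's, underside 46 mm and rim's upper face 66 mm above the table.
- tray_tab (a point): Centre of the tray's pull tab, an upright plate on the rim at its -x, -y corner only, (-74, -58, +26) mm from tray_center in tray axes. 10 mm thick, 28 mm long, 33 mm high above the rim's upper face (this point is 16 mm above that). Its length points along the diagonal to the opposite corner, 0.661 rad from tray +x towards tray +y; the thickness is across that. Axes: the tray's.
- tray_far (a point): The tray's outer rim corner diagonally opposite the tab, on the upper face, at (+90, +70, +10) mm from tray_center in tray axes. In peeling, the tray pivots near here, about the bottom corner of its well at (+75, +55, -10) mm from tray_center.
- stack: The rest of the stack, about 1.8 kg, loose on the table: black base plate 236 x 196 x 8 mm, three nested white trays, and at the middle of each of the four sides a dark post with a sprung steel clip over the top tray's rim, reaching 71 mm above the table. Origin at the centre of its underside, x along the 236 mm side.
- clip_tip (a point): Inner edge of one of the four alike sprung clips, the one on the stack's +x side. It overlaps the tray's rim by 4 mm; its post's middle is 10 mm outside the rim. Each clip gives way upward at up to about 3 N and lets go once the rim beside it has risen about 10 mm; with the far corner down, about 45 mm of lift at the tab frees all four.
- panel_top (a point): Centre of the upper face of the light panel, a fixed flat white plate in an aluminium frame, 240 (x) x 180 (y) mm, 24 mm high.
- loupe: Bystander: small black magnifier stand, 44 mm across, 45 mm high; origin at the centre of its underside.
- cartridge: Bystander: grey cartridge block 100 x 30 x 55 mm high; origin at the centre of its underside.
- tape: Bystander: cardboard tape roll lying flat, 90 mm across, 45 mm high; origin at the centre of its underside.
- scraper: Bystander: spatula-like scraper lying flat, 280 mm long, 20 mm high; origin near its middle.
- ink: Bystander: ink bottle, 56 mm across, 130 mm high; origin at the centre of its underside.
- spray: Bystander: clear bottle, 60 mm across, 170 mm high; origin at the centre of its underside.
- mug: Bystander: white mug, 76 mm across, 85 mm high; origin at the centre of its underside.

How it is judged:
On the way, in this order (a step that is already met when the one before it is completed fails the run):
1. the tab's corner is lifted at least 25 mm while the opposite corner is still down in the stack (raised less than 6 mm) (z of tray_tab in the frame of stack above 0.107 m and z of tray_far in the frame of stack below 0.072 m and contact force between the fingers and tray above 0.5 N), for 0.1 s.
2. the tray is held clear of the stack (z of tray_center in the frame of stack above 0.106 m and contact force between tray and stack below 0.05 N and contact force between the fingers and tray above 0.5 N), for 0.2 s.
At the end, for the whole second after the job is handed in: The gripper still holds the tray at rest, nothing else touching it: tray centre within 50 mm (horizontally) of the light panel's centre and 70 to 210 mm above its face, right way up and within 0.35 rad of level; the rest of the stack is flat within 30 mm of where it was (horizontal distance between tray_center and panel_top below 0.05 m and z of tray_center in the frame of panel_top between 0.07 and 0.21 m and angle between tray_center's own z axis and vertical below 0.35 rad and contact force between the fingers and tray above 1 N and contact force between tray and stack below 0.05 N and contact force between tray and panel below 0.05 N and contact force between tray and table below 0.05 N and contact force between tray and loupe below 0.05 N and contact force between tray and cartridge below 0.05 N and contact force between tray and tape below 0.05 N and contact force between tray and scraper below 0.05 N and contact force between tray and ink below 0.05 N and contact force between tray and spray below 0.05 N and contact force between tray and mug below 0.05 N and linear speed of tray below 0.03 m/s and angular speed of tray below 0.2 rad/s and distance of stack from where it was at the start of the episode below 0.03 m and angle between stack's own z axis and vertical below 0.05 rad); the arm keeps its last pose, push and grip.
It fails at once if the rest of the stack is lifted, tipped or shoved away (over 30 mm or 0.15 rad) (distance of stack from where it was at the start of the episode above 0.03 m or angle between stack's own z axis and vertical above 0.15 rad).
It fails at once if another thing on the table is knocked about (moved over 30 mm) (distance of any of loupe, cartridge, tape, scraper, ink, spray, mug from where it was at the start of the episode above 0.03 m).
It also fails if it takes over 38 s, if anything falls off the work surface, if the arm or the gripper's body presses on something with over 40 N, if the wrist force passes 120 N, or if a joint passes its speed limit or range.

### The arm

A 7-joint arm with a two-finger parallel gripper is mounted at the origin on the work surface. World frame = base frame: x ahead of the robot, y to its left, z up, the work surface at z = 0. Lengths are in m, angles in rad, forces in N, time in s.
With the tool pointing down it reaches from about 0.425 to 0.95 m from the base axis. Payload 4.7 kg.
Tool frame: the origin (TCP) lies between the finger pads; the fingertips stand 25 mm ahead of it and the grasp point (between the pads) lies 6 mm ahead of it; x points along the fingers, z is the direction in which the jaws open and shut, and the axes are right-handed (so a half turn about x gives the same grasp; the last joint's range is limited). The gripper opens to 85 mm and grips with 20 to 120 N. Pads are 22 mm wide; open, the fingers measure 114 mm over their backs; the gripper's body (76 mm by 85 mm) begins 54 mm behind the grasp point. The pads swing forward as they close: fully open they stand 13 mm farther back than shut.
Start: joints at [1.086, 0.469, -0.049, 1.532, 0.024, 1.141, -0.082], TCP at [0.297, -0.606, 0.256] pointing down, gripper open.
Joint ranges: [-2.59, 2.59], [-0.33, 1.99], [-1.39, 1.29], [0.1, 2.45], [-1.04, 4.18], [0.21, 1.99], [-2.66, 2.66]. Speed limits (rad/s): [2.57, 2.57, 3.14, 3.14, 3.14, 3.14, 3.14].

### API

Orientations are given as a 3x3 rotation matrix whose columns are the frame's x, y, z axes.
In Python, from rig import * gives the robot as it stands. Calls block until the motion is done:
- movep(position, orientation): joint-space move of the TCP to a pose.
- move_l(position, attitude=None, feed=0.15, until_force=None): straight line of the TCP; attitude=None keeps the orientation; feed is the mean speed in m/s. With until_force (N) it stops when the force on the tool has changed by that much, and returns True; else False.
- move_joints(angles): joint-space move.
- command_gripper(opening, newtons=None): finger opening in m; newtons is the grip in N (None keeps the last); returns when the fingers have stopped.
- sleep(seconds).
- inverse_kinematics(position, orientation): joint angles nearest the present ones, or None.
- sense(): the state.
- camera(name): name is "scene" or "top" or "wrist"; returns (picture, depth): 420x560x3 uint8, red, green, blue; 420x560 float32, m along the optical axis (not along the pixel's ray), 0 where there is no reading.
- camera_params(name): a dict with "K" (3x3 intrinsics, pixels), "position" and "rotation" of the camera in the world; the wrist camera has in their place "tool_from_camera" (4x4, takes a point from camera to tool coordinates, whose origin is the TCP and whose axes are the tool frame's). Camera axes: x right, y down, z forward; pixel columns grow to the right and rows downward; lengths in m; the calibration is good to about 2 mm. The wrist camera is an equidistant fisheye: a pixel r from the principal point sees the ray r / f radians off the axis. A picture is of the moment at which its call begins: read the wrist's pose just before it. camera_params takes no time and is no camera call.
A pose or a line that the arm cannot do raises Unreachable and nothing moves.
- finish_job(): hands the job in, once; it reports no verdict.
The state is a dict: "time_s": time; "joint_pos": joint angles; "qd": joint speeds; "joint_efforts": joint torques, N m; "position": TCP position; "tcp_rot": TCP orientation; "wrist_force": force on the tool from outside, world axes, zero at the start; "ft_torque": the same for the moment, N m; "finger_gap": finger opening in m.
Only numpy, scipy, OpenCV 4.12 (cv2) and the standard library are available. Lean on these libraries where they do the work, as an engineer would, in place of code of your own. Each camera call takes 0.05 s, during which the arm holds its last target. There are 200 camera calls.

## Working session

There is one attempt and no reset: what is moved stays moved. The work goes in short steps, each a Python script; the robot and the scene stay as the last script left them, time stands still between calls to the robot, and variables do not carry over. Pictures are saved under pics/ and viewed, about 8 in all and at most 12, crops included, and the job is handed in when it is done.

```bash
mkdir -p pics; python3 - <<'E'
from rig import *
import cv2, numpy as np
for n in ("scene","top"):
    p,d=camera(n); cv2.imwrite(f"pics/{n}0.png",p[:,:,::-1]); np.savez(f"{n}0.npz",p=p,d=d,**camera_params(n))
    c=camera_params(n); print(n,c["K"].round(1).tolist(),c["position"],np.round(c["rotation"],3).tolist())
print(sense()["time_s"])
E
```

```text
scene [[409.5, 0.0, 284.4], [0.0, 409.5, 213.4], [0.0, 0.0, 1.0]] [ 1.22634773 -0.15021641  0.96775944] [[0.238, 0.755, -0.611], [0.971, -0.194, 0.138], [-0.014, -0.627, -0.779]]
top [[396.9, 0.0, 273.5], [0.0, 396.9, 211.4], [0.0, 0.0, 1.0]] [0.3334614  0.00868491 1.26240272] [[-0.009, -0.989, 0.15], [-1.0, 0.007, -0.016], [0.015, -0.15, -0.989]]
0.1
```

View pics/top0.png

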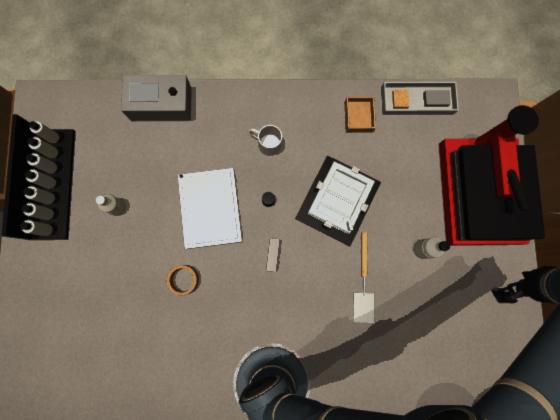

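View pics/scene0.png

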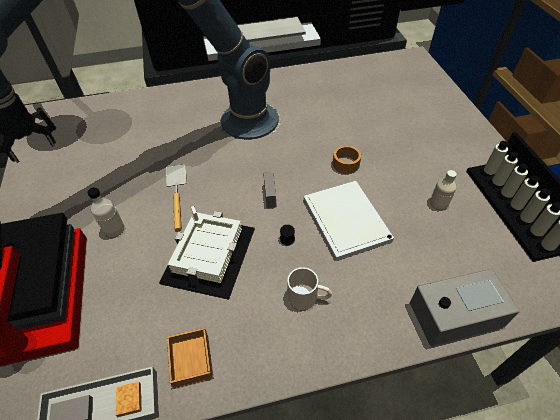

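Top view: stack at about (338,200), panel (210,208), loupe (268,199), mug (268,138), cartridge (273,254), scraper (364,275), spray (430,247). In the scene view the tab stands at about (194,211). Next I'll measure the poses.

```bash
cat > m.py <<'E'
import numpy as np, cv2
def cloud(f):
    z=np.load(f); K=z["K"]; d=z["d"]; v,u=np.mgrid[:420,:560]
    c=np.stack([(u-K[0,2])/K[0,0]*d,(v-K[1,2])/K[1,1]*d,d],-1)
    return c@z["rotation"].T+z["position"], z["p"], d>0
def rect(P):
    (c,s,a)=cv2.minAreaRect((P[:,:2]*1000).astype(np.float32)); return np.round(c,1),np.round(s,1),round(a,2)
E
python3 - <<'E'
from m import *
for n in ("top","scene"):
    W,p,ok=cloud(n+"0.npz"); 
    if n=="top":
        c0=W[200,338]; pc=W[208,210]; print("stack~",c0,"panel~",pc)
    z=W[...,2]; near=ok&(np.hypot(W[...,0]-c0[0],W[...,1]-c0[1])<.17)
    br=p.max(-1)
    t=near&(z>.077)&(z<.13); print(n,"tab n",t.sum(),W[t].mean(0).round(4) , W[t].max(0).round(4)); print(W[t].round(3)[:40].tolist())
    cam=np.load(n+"0.npz")
    for lab,m in (("rim",near&(z>.057)&(z<.076)&(br>120)),("plate",near&(z>.004)&(z<.03)&(br<60)),("panel",ok&(np.hypot(W[...,0]-pc[0],W[...,1]-pc[1])<.17)&(z>.015)&(z<.035))):
        m=cv2.morphologyEx(m.astype(np.uint8),cv2.MORPH_OPEN,np.ones((2,2)))>0
        if lab!="plate":
            k,l,st,_=cv2.connectedComponentsWithStats(m.astype(np.uint8)); m=l==1+st[1:,4].argmax()
        print(lab,m.sum(),rect(W[m]),"z",np.median(z[m]).round(4))
    crop=p[140:260,280:400] if n=="top" else p[190:310,150:270]
    cv2.imwrite(f"pics/crop_{n}.png",cv2.resize(crop[:,:,::-1],None,fx=4,fy=4,interpolation=cv2.INTER_CUBIC))
a,b=[cv2.imread(f"pics/crop_{n}.png") for n in("top","scene")]
cv2.imwrite("pics/crops.png",cv2.resize(np.hstack([a,b]),(800,400)))
E
```

```text
stack~ [ 0.55184041 -0.21243849  0.04791938] panel~ [0.533668   0.18909804 0.02108298]
top tab n 45 [ 0.4664 -0.2353  0.095 ] [ 0.4794 -0.2303  0.1023]
[[0.479, -0.231, 0.098], [0.479, -0.233, 0.1], [0.479, -0.237, 0.099], [0.478, -0.23, 0.086], [0.476, -0.231, 0.098], [0.476, -0.234, 0.098], [0.476, -0.236, 0.102], [0.476, -0.239, 0.102], [0.475, -0.231, 0.083], [0.473, -0.231, 0.098], [0.473, -0.234, 0.098], [0.473, -0.236, 0.1], [0.473, -0.239, 0.099], [0.472, -0.231, 0.082], [0.471, -0.232, 0.093], [0.471, -0.234, 0.096], [0.47, -0.236, 0.102], [0.47, -0.239, 0.099], [0.47, -0.231, 0.079], [0.468, -0.231, 0.093], [0.467, -0.233, 0.101], [0.467, -0.236, 0.101], [0.468, -0.24, 0.095], [0.465, -0.232, 0.092], [0.464, -0.233, 0.101], [0.465, -0.236, 0.097], [0.464, -0.238, 0.102], [0.464, -0.242, 0.097], [0.463, -0.233, 0.085], [0.461, -0.233, 0.099], [0.461, -0.236, 0.098], [0.462, -0.24, 0.096], [0.461, -0.242, 0.098], [0.46, -0.233, 0.082], [0.459, -0.234, 0.095], [0.458, -0.239, 0.098], [0.458, -0.242, 0.099], [0.457, -0.233, 0.083], [0.456, -0.233, 0.097], [0.455, -0.236, 0.098]
[... 758 characters left out ...]
], [0.474, -0.237, 0.098], [0.475, -0.235, 0.099], [0.475, -0.232, 0.099], [0.465, -0.242, 0.085], [0.478, -0.238, 0.099], [0.474, -0.235, 0.094], [0.478, -0.232, 0.098], [0.476, -0.23, 0.095], [0.481, -0.238, 0.099], [0.482, -0.235, 0.099], [0.481, -0.233, 0.097], [0.483, -0.23, 0.099], [0.481, -0.239, 0.095], [0.482, -0.236, 0.094], [0.48, -0.234, 0.092], [0.48, -0.231, 0.091], [0.47, -0.241, 0.077], [0.481, -0.237, 0.089], [0.484, -0.234, 0.093], [0.479, -0.232, 0.086]]
rim 1276 (array([ 841.3, -230.9]), array([199.9, 760.9]), 87.12) z 0.0659
plate 1629 (array([ 849.1, -245.5]), array([263.3, 732.4]), 84.41) z 0.0077
panel 3995 (array([827.3, 109.3]), array([259.8, 916. ]), 72.8) z 0.0238
```

View pics/crops.png

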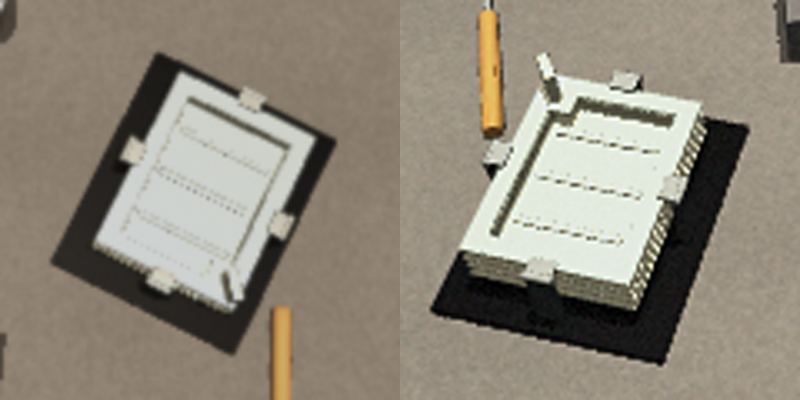

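The crops show the tab standing at the corner nearest the scraper, at about (232,287) in the left panel, with four clips mid-side. The rectangle fits were spoiled by zero-depth pixels, so I'll fix those and plan the motion with IK checks.

```bash
cat > plan.py <<'E'
import numpy as np
from scipy.spatial.transform import Rotation as Ro
from scipy.optimize import minimize
E
python3 - <<'E'
from m import *
from scipy.optimize import least_squares
from rig import *
from plan import *
def fit(n):
    W,p,ok=cloud(n+"0.npz"); z=W[...,2]; br=p.max(-1)
    near=lambda c,r: ok&(np.hypot(W[...,0]-c[0],W[...,1]-c[1])<r)
    o={}
    m=near((.562,-.221),.17)
    rim=m&(z>.061)&(z<.071)&(br>120); o["rim"]=W[rim]
    o["plate"]=W[m&(z<.03)&(z>.0)&(br<50)]
    o["tab"]=W[near((.469,-.2355),.025)&(z>.09)]
    o["panel"]=W[near((.534,.189),.17)&(z>.018)&(z<.032)]
    return o,W,ok
for n in("top","scene"):
    o,W,ok=fit(n)
    for k,P in o.items(): print(n,k,len(P),rect(P),P.mean(0).round(4))
    for lab,c,r in(("mug",(.70,.02),.09),("spray",(.42,-.45),.08),("scraper",(.42,-.29),.0)):
        pass
W,p,ok=cloud("top0.npz")
for lab,(u,v) in dict(loupe=(268,199),mug=(265,135),cart=(273,250),spray=(432,247),scr1=(364,240),scr2=(364,300),ink=(106,202),tape=(170,281)).items(): print(lab,W[v,u].round(3))
E
```

```text
top rim 1078 (array([ 561.2, -219. ]), array([163.7, 206.6]), 70.83) [ 0.5584 -0.2185  0.0666]
top plate 1215 (array([ 560.1, -220.1]), array([192.7, 234.9]), 62.48) [ 0.5366 -0.1957  0.0086]
top tab 35 (array([ 467.4, -236.7]), array([25. , 10.8]), 5.35) [ 0.4672 -0.2359  0.0984]
top panel 4182 (array([536. , 192.4]), array([240., 180.]), 6.78) [0.5336 0.1921 0.0239]
scene rim 1209 (array([ 560.5, -219.5]), array([165.3, 206.2]), 71.43) [ 0.5663 -0.2214  0.0662]
scene plate 1702 (array([ 560.3, -219.4]), array([196.9, 238.8]), 62.18) [ 0.6233 -0.2127  0.0082]
scene tab 35 (array([ 468.9, -235.8]), array([31. ,  9.4]), 8.25) [ 0.4711 -0.2356  0.0977]
scene panel 3948 (array([538.1, 192.8]), array([243.3, 181. ]), 6.66) [0.5476 0.1908 0.0237]
loupe [0.556 0.006 0.048]
mug [0.778 0.014 0.008]
cart [ 0.398 -0.008  0.055]
spray [ 0.399 -0.466  0.122]
scr1 [ 0.429 -0.295  0.02 ]
scr2 [ 0.243 -0.29   0.006]
ink [0.539 0.48  0.11 ]
tape [0.308 0.304 0.038]
```

```bash
cat > plan.py <<'E'
import numpy as np
from scipy.spatial.transform import Rotation as Ro
C=np.array([.5602,-.2197,.056]); YAW=np.deg2rad(-27.7); PANEL=np.array([.537,.1925,.024])
RZ=lambda a: Ro.from_euler('z',a).as_matrix()
R0=RZ(YAW); el=R0@[np.cos(.661),np.sin(.661),0]; ep=np.cross([0,0,1],el)
SGN=1
def tool0(s=None):
    z=ep*(s or SGN); x=np.array([0,0,-1.]); return np.stack([x,np.cross(z,x),z],1)
G=C+R0@[-.074,-.058,0]; G[2]=.096           # TCP at grasp
PIV=C+R0@[.075,.055,-.010]
def peel(deg,s=None):
    M=Ro.from_rotvec(ep*np.deg2rad(deg)).as_matrix(); return PIV+M@(G-PIV), M@tool0(s)
def hold(c,dyaw=0,s=None):                   # level tray, centre c
    M=RZ(dyaw); return np.asarray(c)+M@(G-C), M@tool0(s)
E
python3 - <<'E'
from plan import *; from rig import *
for s in(1,-1):
    print("sign",s)
    p16,r16=peel(16,s)
    for lab,(p,r) in dict(above=(G+[0,0,.16],tool0(s)),g=(G,tool0(s)),p8=peel(8,s),p16=(p16,r16),p22=peel(22,s),lift=(p16+[0,0,.12],r16),lev=hold([.5602,-.2197,.2],0,s),mid=hold([.55,0,.2],0,s),fin=hold(PANEL+[0,0,.135],0,s),fin2=hold(PANEL+[0,0,.135],np.deg2rad(45),s)).items():
        q=inverse_kinematics(p,r); print(lab,p.round(3),None if q is None else np.round(q,2))
E
```

```text
sign 1
above [ 0.468 -0.237  0.256] [ 1.    0.31 -0.75  1.86  0.24  1.07  1.91]
g [ 0.468 -0.237  0.096] [ 0.93  0.53 -0.69  2.01  0.48  0.77  1.7 ]
p8 [ 0.476 -0.235  0.122] [ 0.87  0.55 -0.7   1.9   0.48  1.    1.67]
p16 [ 0.488 -0.233  0.146] [ 0.81  0.59 -0.71  1.79  0.49  1.21  1.64]
p22 [ 0.5   -0.231  0.162] [ 0.76  0.63 -0.71  1.7   0.5   1.37  1.62]
lift [ 0.488 -0.233  0.266] [ 0.85  0.46 -0.75  1.68  0.39  1.42  1.74]
lev [ 0.468 -0.237  0.24 ] [ 1.    0.33 -0.75  1.88  0.26  1.04  1.89]
mid [ 0.458 -0.017  0.24 ] [ 0.72  0.23 -0.88  2.01  0.21  1.    1.49]
fin [0.445 0.176 0.199] [ 0.5   0.49 -1.23  2.01  0.54  1.03  0.76]
fin2 [0.484 0.115 0.199] [ 0.59  0.49 -1.17  1.97  0.53  1.03  1.71]
sign -1
above [ 0.468 -0.237  0.256] [ 0.53  0.23 -0.17  1.88  0.04  1.03 -1.05]
g [ 0.468 -0.237  0.096] [ 0.5   0.43 -0.14  2.03  0.09  0.68 -1.09]
p8 [ 0.476 -0.235  0.122] [ 0.43  0.45 -0.12  1.93  0.15  0.89 -1.17]
p16 [ 0.488 -0.233  0.146] [ 0.37  0.49 -0.1   1.82  0.19  1.1  -1.22]
p22 [ 0.5   -0.231  0.162] [ 0.33  0.52 -0.09  1.73  0.21  1.25 -1.24]
lift [ 0.488 -0.233  0.266] [ 0.39  0.36 -0.11  1.7   0.17  1.34 -1.18]
lev [ 0.468 -0.237  0.24 ] [ 0.53  0.25 -0.17  1.9   0.05  1.   -1.05]
mid [ 0.458 -0.017  0.24 ] [ 0.37  0.16 -0.47  2.02  0.09  0.97 -1.54]
fin [0.445 0.176 0.199] [ 0.22  0.32 -0.82  2.02  0.29  0.92 -2.14]
fin2 [0.484 0.115 0.199] [ 0.32  0.34 -0.77  1.98  0.29  0.94 -1.21]
```

```bash
sed -i 's/^SGN=1/SGN=-1/' plan.py; python3 - <<'E'
from plan import *; from rig import *; import cv2
movep(G+[0,0,.16],tool0()); command_gripper(.04,80)
s=sense(); print(s["time_s"],s["position"].round(4) if hasattr(s["position"],'round') else s["position"],s["finger_gap"],s["wrist_force"])
p,d=camera("wrist"); c=camera_params("wrist"); cv2.imwrite("pics/w1.png",p[:,:,::-1])
# project predicted tab top centre & ends
K=c["K"]; T=np.linalg.inv(c["tool_from_camera"])
for o in(-.014,0,.014):
    P=np.append(np.array(s["tcp_rot"]).T@(np.array([*(G[:2]+el[:2]*o),.099])-s["position"]),1); q=(T@P)[:3]
    th=np.arctan2(np.hypot(q[0],q[1]),q[2]); ph=np.arctan2(q[1],q[0]); print(K[0][2]+K[0][0]*th*np.cos(ph),K[1][2]+K[1][1]*th*np.sin(ph))
E
```

```text
2.1167 [ 0.4677 -0.2368  0.256 ] 0.03975448823136481 [-0.34283474  0.48699038 -0.30484522]
278.62594202995916 219.24446439169452
278.6128598644446 204.09779680081778
278.6000735835687 188.54615565201772
```

View pics/w1.png

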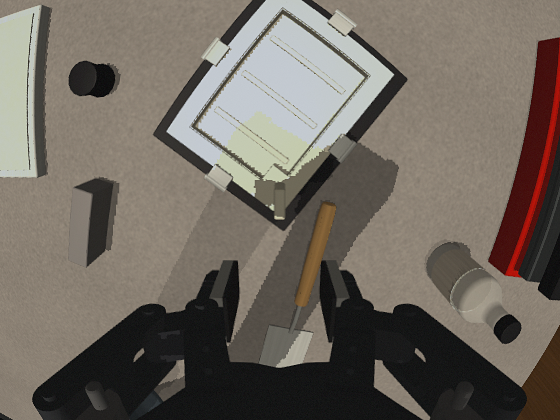

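The wrist view shows the tab at (280,183–220), against a prediction of (279,188–219), so they agree. Next: descend, grip and start the peel.

```bash
python3 - <<'E'
from plan import *; from rig import *; import cv2
def rep(l):
    s=sense(); print(l,round(s["time_s"],2),np.round(s["position"],4),"gap",round(s["finger_gap"],4),"F",np.round(s["wrist_force"],1),"M",np.round(s["ft_torque"],2))
print(move_l(G,tool0(),feed=.08,until_force=8)); rep("down")
command_gripper(0,80); rep("grip")
for a in(3,6,9,12,14):
    move_l(*peel(a),feed=.04); rep(a)
sleep(.2); rep("s")
p,d=camera("scene"); cv2.imwrite("pics/s1.png",cv2.resize(p[150:300,120:320,::-1],None,fx=4,fy=4))
E
```

```text
False
down 4.32 [ 0.468  -0.2367  0.0964] gap 0.0397 F [-0.4 -1.   1.3] M [ 0.03  0.04 -0.01]
grip 4.7 [ 0.4678 -0.2368  0.0964] gap 0.0085 F [-0.8  0.1  3.5] M [0.06 0.19 0.05]
3 5.1 [ 0.4697 -0.2362  0.1051] gap 0.0085 F [-3.5 -1.1  0. ] M [-0.08  0.24 -0.06]
6 5.5 [ 0.4733 -0.2356  0.1149] gap 0.0082 F [-3.3 -1.1 -0.4] M [-0.19  0.45  0.03]
9 5.9 [ 0.4771 -0.235   0.1243] gap 0.0085 F [-3.4 -1.8 -0. ] M [-0.17  0.51  0.02]
12 6.3 [ 0.4814 -0.2343  0.1335] gap 0.0085 F [-3.3 -1.2 -0.1] M [-0.14  0.62  0.05]
14 6.62 [ 0.4845 -0.2342  0.1398] gap 0.0084 F [-4.4 -2.4  0.6] M [-0.19  0.85 -0.01]
s 6.82 [ 0.4845 -0.2342  0.1398] gap 0.0084 F [-4.1 -2.3  0.4] M [-0.24  0.77  0.03]
```

View pics/s1.png

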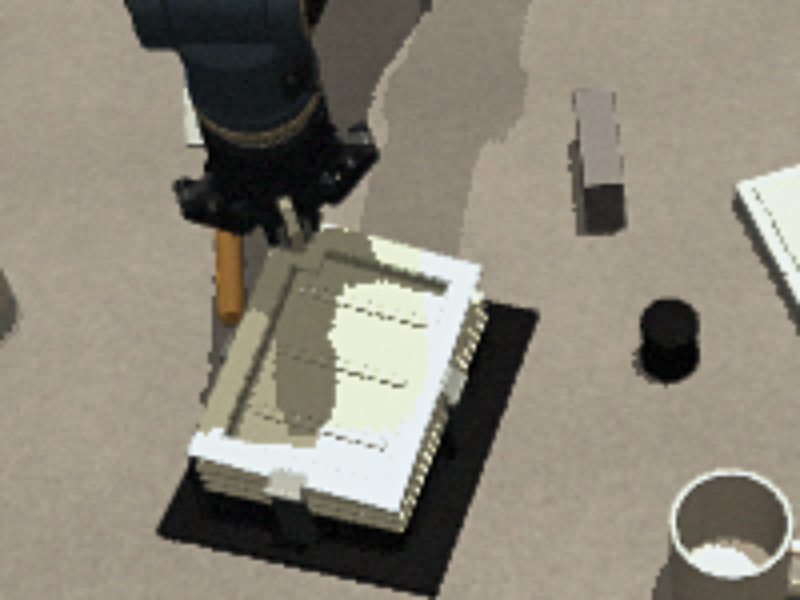

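The tray is tilted: its tab corner is up in the fingers and the far corner, at about (405,525), is still in the stack. The clips at (285,485) and (455,385) may still be engaged. Before continuing I'll check the tilt from depth.

```bash
cat > tray.py <<'E'
from plan import *; from rig import *; from m import cloud
import cv2
def rep(l):
    s=sense(); print(l,round(s["time_s"],2),np.round(s["position"],4),"gap",round(s["finger_gap"],4),"F",np.round(s["wrist_force"],1),"M",np.round(s["ft_torque"],2))
def snap(n,f):
    p,d=camera(n); np.savez(f,p=p,d=d,**camera_params(n)); return cloud(f)
def resid(W,p,ok,Rt,ct):
    """heights in expected tray frame of bright points over floor and rim"""
    q=(W-ct)@Rt; x,y,z=q[...,0],q[...,1],q[...,2]; b=ok&(p.max(-1)>90)&(abs(z)<.04)
    rim=b&(abs(x)<.088)&(abs(y)<.068)&((abs(x)>.078)|(abs(y)>.058))
    for lab,m in dict(tabhalf=rim&(x<0)&(y<.0)&~((x<-.04)&(y<-.03)),mx=rim&(x<-.078)&(y>.02),my=rim&(y<-.058)&(x>.02),px=rim&(x>.078)&(abs(y)>.02),py=rim&(y>.058)&(abs(x)>.02),far=rim&(x>.05)&(y>.03)).items():
        print(lab,m.sum(),"tray z mm (want 10):",(np.median(z[m])*1e3).round(1) if m.any() else None,"world z",(np.median(W[m][:,2])*1e3).round(1) if m.any() else None)
E
python3 - <<'E'
from tray import *
M=Ro.from_rotvec(ep*np.deg2rad(14)).as_matrix()
for n in("scene","top"):
    print(n); resid(*snap(n,n+"1.npz"),M@R0,PIV+M@(C-PIV))
q=(cloud("scene1.npz")[0])
W,p,ok=cloud("scene1.npz"); Wb=W[ok&(np.hypot(W[...,0]-.5602,W[...,1]+.2197)<.165)&(W[...,2]<.02)&(W[...,2]>-.005)&(p.max(-1)<50)]
from m import rect; print("plate",rect(Wb))
E
```

```text
scene
tabhalf 88 tray z mm (want 10): 9.2 world z 102.5
mx 71 tray z mm (want 10): 9.5 world z 96.9
my 104 tray z mm (want 10): 8.8 world z 84.5
px 188 tray z mm (want 10): 8.3 world z 66.1
py 215 tray z mm (want 10): 9.0 world z 71.6
far 108 tray z mm (want 10): 8.8 world z 64.2
top
tabhalf 18 tray z mm (want 10): 9.9 world z 105.8
mx 103 tray z mm (want 10): -28.4 world z 59.0
my 0 tray z mm (want 10): None world z None
px 45 tray z mm (want 10): 9.1 world z 64.7
py 146 tray z mm (want 10): 9.6 world z 77.1
far 56 tray z mm (want 10): 8.9 world z 64.0
plate (array([ 561.2, -219.7]), array([197.9, 237.7]), 62.27)
```

The peel follows the plan to within about 1 mm: tilt about 14°, far corner down, stack not moved. Continue peeling and lift clear.

```bash
python3 - <<'E'
from tray import *
for a in(16,18):
    move_l(*peel(a),feed=.04); rep(a)
p,r=peel(18)
move_l(p+[0,0,.02],feed=.04); rep("+20")
move_l(p+[0,0,.09],feed=.06); rep("+90"); sleep(.3); rep("s")
M=Ro.from_rotvec(ep*np.deg2rad(18)).as_matrix(); W,pp,ok=snap("scene","scene2.npz")
resid(W,pp,ok,M@R0,PIV+M@(C-PIV)+[0,0,.09])
cv2.imwrite("pics/s2.png",cv2.resize(pp[130:300,120:320,::-1],None,fx=3,fy=3))
E
```

```text
16 7.28 [ 0.4877 -0.2334  0.1456] gap 0.0089 F [-5.5 -1.7  0.1] M [-0.2   0.93 -0.03]
18 7.6 [ 0.4911 -0.2327  0.1513] gap 0.0087 F [-5.5 -2.3  0.7] M [-0.23  0.95 -0.14]
+20 8.25 [ 0.4929 -0.2321  0.1719] gap 0.0087 F [-0.4  0.  -1.1] M [ 0.08 -0.33  0.01]
+90 9.57 [ 0.4917 -0.2322  0.2409] gap 0.0089 F [ 0.4 -0.5 -0.3] M [ 0.04 -0.33 -0.03]
s 9.87 [ 0.4919 -0.2323  0.2412] gap 0.0086 F [-0.8  0.  -1.6] M [ 0.05 -0.27 -0.  ]
tabhalf 103 tray z mm (want 10): 8.3 world z 202.2
mx 70 tray z mm (want 10): 8.3 world z 193.7
my 114 tray z mm (want 10): 6.5 world z 178.8
px 173 tray z mm (want 10): 4.9 world z 161.3
py 216 tray z mm (want 10): 5.5 world z 161.2
far 113 tray z mm (want 10): 3.8 world z 149.5
```

View pics/s2.png

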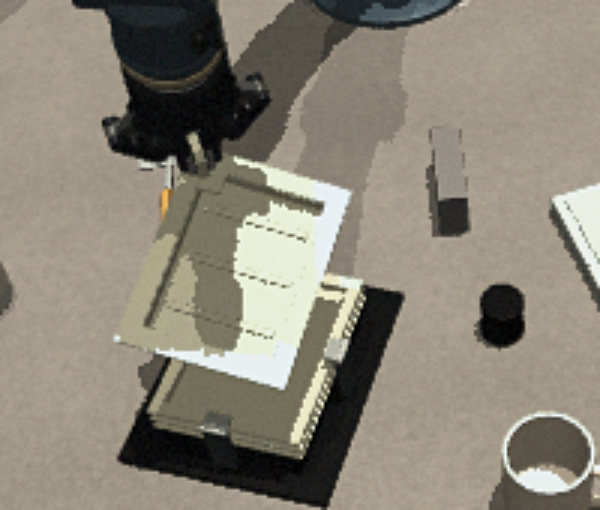

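The tray is free in the grip and the clips have let go. It sags about 2° in the fingers, which I'll compensate for. Next: level it and carry it to the panel.

```bash
python3 - <<'E'
from tray import *
T=Ro.from_rotvec(ep*np.deg2rad(-2)).as_matrix()
for c in([.5602,-.2197,.215],[.552,0,.215],PANEL+[0,0,.175],PANEL+[0,0,.135]):
    p,r=hold(c); move_l(p,T@r,feed=.1); rep("at")
sleep(.5)
for n in("scene","top"):
    print(n); W,pp,ok=snap(n,n+"3.npz"); resid(W,pp,ok,R0,PANEL+[0,0,.135])
    m=ok&(np.hypot(W[...,0]-.537,W[...,1]-.1925)<.14)&(W[...,2]>.14)&(W[...,2]<.18)&(pp.min(-1)>70); from m import rect; print("rim rect",rect(W[m]))
    if n=="scene": cv2.imwrite("pics/s3.png",pp[:,:,::-1])
E
```

```text
at 10.42 [ 0.4672 -0.237   0.2556] gap 0.0085 F [-0.  -0.2 -0.8] M [ 0.02  0.13 -0.03]
at 12.77 [ 0.4595 -0.0174  0.255 ] gap 0.0084 F [-0.2 -0.1 -0.9] M [-0.05  0.13  0.04]
at 14.85 [0.4447 0.1751 0.239 ] gap 0.0087 F [ 0.2 -0.1 -0.7] M [-0.03  0.14 -0.  ]
at 15.4 [0.4447 0.1756 0.1991] gap 0.0084 F [-0.1  0.8 -1.1] M [0.01 0.19 0.02]
scene
tabhalf 65 tray z mm (want 10): 10.0 world z 169.0
mx 43 tray z mm (want 10): 10.5 world z 169.5
my 73 tray z mm (want 10): 10.6 world z 169.6
px 108 tray z mm (want 10): 11.0 world z 170.0
py 144 tray z mm (want 10): 10.7 world z 169.7
far 74 tray z mm (want 10): 10.9 world z 169.9
rim rect (array([537. , 192.9]), array([139.9, 184.2]), 62.42)
top
tabhalf 48 tray z mm (want 10): 11.3 world z 170.3
mx 0 tray z mm (want 10): None world z None
my 84 tray z mm (want 10): 10.8 world z 169.8
px 119 tray z mm (want 10): 11.3 world z 170.3
py 124 tray z mm (want 10): 10.6 world z 169.6
far 84 tray z mm (want 10): 11.2 world z 170.2
rim rect (array([550.3, 185.3]), array([141. , 149.6]), 62.43)
```

View pics/s3.png

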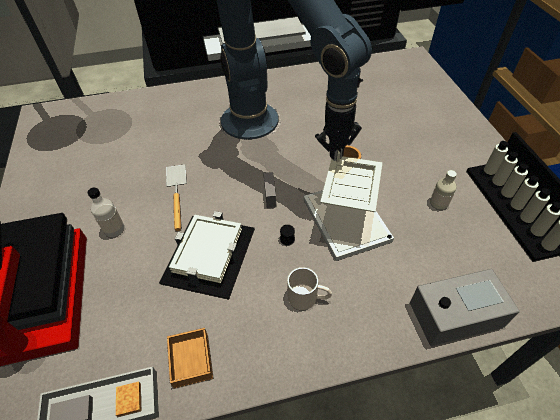

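The tray at (352,185) is level and centred over the panel to within a millimetre. The stack and the bystanders are where they were, so I'm handing in.

```bash
python3 - <<'E'
from tray import *
rep("end"); print(finish_job())
E
```

```text
end 16.0 [0.4445 0.1755 0.199 ] gap 0.0087 F [-0.1 -0.2  0.3] M [ 0.04  0.1  -0.01]
the job is handed in; nothing more can be done
None
```

I gripped the tab at 80 N and peeled the tray about its far bottom corner. I then lifted it clear, carried it to the light panel and handed the job in at 16.0 s, still holding it there. `finish_job` gives no verdict, so what follows rests on my own checks.

- **Peel:** at 14° of tilt the depth images showed the tab side of the rim at about 103 mm and the far corner still down at about 64 mm. The peel stopped at 18°. Wrist force on the way stayed at a few newtons.
- **Lift:** the tray came clear with all clips released. It sagged about 2° in the fingers, and I compensated for that when levelling it.
- **Final hold:** the scene camera puts the rim's centre within 1 mm of the panel's centre. The rim is level to about 1 mm, at about 170 mm above the table, which leaves roughly 125 mm of air beneath the tray.
- **Disagreement:** the top camera's rim rectangle came out off-centre, about 141 x 150 mm, most likely because the arm hides the tab-side edge. Its rim heights agreed with the scene camera's.
- **Stack and other things:** the stack's base plate measured within 1 mm of its start position during the peel. In the last picture the stack and the other things look unmoved, but I did not measure them again.

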